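# Offer up a hinge leaf for its pin on the optical bench

## Robot

A 6-joint arm with a two-finger parallel gripper is mounted at the origin on the work surface. World frame = base frame: x ahead of the robot, y to its left, z up, the work surface at z = 0. Lengths are in mm, angles in degrees, forces in N, time in s.
With the tool pointing down it reaches from about 225 to 725 mm from the base axis. Payload 3.1 kg.
Tool frame: the origin (TCP) lies at the very end of the fingers, on their centre line; the grasp point (between the pads) lies 19 mm behind it (arm.grip_point_offset is the distance from the TCP to the grasp point, in mm); x points along the fingers, z is the direction in which the jaws open and shut, and the axes are right-handed (so a half turn about x gives the same grasp; the last joint's range is limited). The gripper opens to 85 mm and grips with 20 to 120 N. Pads are 22 mm wide; open, the fingers measure 114 mm over their backs; the gripper's body (76 mm by 85 mm) begins 54 mm behind the grasp point. The pads swing forward as they close: fully open they stand 13 mm farther back than shut.
Start: joints at [64.985, 2.75, 5.684, 92.934, 0, 82.678], TCP at [159.563, 500.157, 231.312] pointing down, gripper open.
Joint ranges: [-166.93, 166.93], [-56.73, 111.36], [-69.38, 81.34], [-121.58, 131.49], [-85.45, 84.26], [-180, 180]. Speed limits (degrees/s): [159.86, 159.86, 180, 180, 180, 180].

## Interface

Orientations are given as a 3x3 rotation matrix whose columns are the frame's x, y, z axes.
In Python, from cell import arm gives the robot as it stands. The module is installed in compiled form; this text tells all that it offers.
- The arm moves only by the tool carry_out, never from a script. Its argument "plan" is a list of rows, each an object with "dp": the shift along the tool's x, y, z scaled (see below), a list of three; "rotation": the turn, a rotation vector about the tool's x, y, z scaled (see below), a list of three; "gripper": the opening, from 0 (shut) to 1 (fully open). In form: [{"dp": [dx, dy, dz], "rotation": [ax, ay, az], "gripper": gripper}, ...]. A call has 1 to 8 rows; each row shifts and turns the pose as measured when the row begins, along the tool's axes as they then stand; what a row does not reach is not made up. The controller multiplies each number of a shift by 0.5 m and each number of a turn by pi rad. A row lasts 1/12 s, in which the tool goes at most 41.7 mm and 7.16 degrees, less where a joint would pass 70% of its speed; a pose out of reach is approached as far as the arm can. A call with a number of a shift or a turn outside -1 to 1 is refused whole. A call with a gripper value outside its range is refused whole. The fingers move at their own pace and stop on an object; "squeeze" is the grip in N (left out, the last holds). Time passes only in rows, so rows that do not move let the fingers close. It gives the time, the measured TCP pose, the force and the opening at its end, in the units of the state.
- arm.read_state(): the state, without advancing time (a new reading comes with each control period).
- arm.grab_frame(name): name is "scene" or "top"; returns the picture (384x512x3 uint8, red, green, blue); there is no depth.
- arm.calibration(name): a dict with "fx", "fy", "cx", "cy" (pixels), "origin" and "rotation" of the camera in the world. Camera axes: x right, y up, looking along -z (the intrinsics and any distortion apply to the point x, -y, -z); pixel columns grow to the right and rows downward; lengths in mm; the calibration is good to about 2 mm. A picture is of the moment at which its call begins. calibration takes no time and is no camera call.
- arm.hand_in(): hands the job in, once; it reports no verdict.
Trained networks look in the newest picture that a camera, given by its name, has taken for a name from the list of things; names that differ only in an ending like _2 or _b are one class to them, and where a whole thing is asked for, a point or a joint stands for the part that bears it (a point fixed in the world has none). Each returns a list of dicts, best first, with "p" (0 to 1); they miss things now and then, are a little off and sometimes report something else, mostly with a low value. They report only what shows in the picture. A call takes as long as a camera call.
- arm.search_frame(camera, query): "extent" ([left, top, right, bottom] in pixels, round what is visible of it).
The state is a dict: "time": time; "joints": joint angles; "joint_velocities": joint speeds; "tau": joint torques, N m; "tool_pos": TCP position; "tool_rot": TCP orientation; "force": force on the tool from outside, world axes, zero at the start; "moment": the same for the moment, N m; "width": opening from 0.0 (shut) to 1.0 (fully open).
Only numpy, scipy, OpenCV 4.12 (cv2) and the standard library are available. Lean on these libraries where they do the work, as an engineer would, in place of code of your own. Each camera call takes 0.05 s, during which the arm holds its last target.

## Task

Take the loose steel hinge leaf out of the grey parts rack (it has a knuckle on its edge; the plain plate beside it stays there) and offer it up to the jamb block that has no leaf hung on it yet, keeping it upright, with its knuckle in the middle of the gap between the block's two knuckles, resting on neither, so that the three holes line up and the pin could be dropped through. Finish while still holding the leaf there, steady in the gripper; do not let go, and leave everything else where it is.

Things in the scene. Friction and masses are not known exactly. Their poses are not given: they have to be found in the camera images.
- leaf_mid (a point): the loose hinge leaf: an upright steel plate 74 mm long (x), 8 mm thick (y), 80 mm tall (z), about 0.3 kg, standing loosely in one of the two slots of the rack. The point is the plate's centre, half-way up, 40 mm above its lower edge. x points along the plate towards its knuckle, z is up. Lifts straight up out of the slot (18 mm deep); pinch it across its thickness near the top edge
- leaf_bore (a point): centre of the loose leaf's knuckle, 55 mm along +x from the plate's centre and at the same height: a vertical tube 22 mm across and 28 mm tall with a 10 mm bore along z, joined to the plate by an 8 mm thick tab; the plate's edge begins 18 mm from the bore axis. The leaf is the same either way up
- jamb_left_bore (a point): left jamb: the middle of the gap between its two knuckles, on their vertical bore axis, 78 mm above the breadboard it stands on. z is up along the bore; x points from the bore axis back into the block, whose face is 16 mm behind the axis, so the gap is open on the -x side. Gap 36 mm high; knuckles 22 mm across, bore 10 mm, each 20 mm tall. May be bare or carry the hung leaf
- jamb_left: the jamb on the robot's left: aluminium block 50 mm wide, 118 mm tall, on a 70 mm wide, 10 mm thick foot, fixed on the 10 mm thick breadboard, two steel hinge knuckles on its front. Origin under the bore axis, x into the block. At the back of the gap a V seat stops a 22 mm knuckle about 0.7 mm past the in-line position
- jamb_right_bore (a point): right jamb: the middle of the gap between its two knuckles, on their vertical bore axis, 78 mm above the breadboard it stands on. z is up along the bore; x points from the bore axis back into the block, whose face is 16 mm behind the axis, so the gap is open on the -x side. Gap 36 mm high; knuckles 22 mm across, bore 10 mm, each 20 mm tall. May be bare or carry the hung leaf
- jamb_right: the jamb on the robot's right: aluminium block 50 mm wide, 118 mm tall, on a 70 mm wide, 10 mm thick foot, fixed on the 10 mm thick breadboard, two steel hinge knuckles on its front. Origin under the bore axis, x into the block. At the back of the gap a V seat stops a 22 mm knuckle about 0.7 mm past the in-line position
- hung_pin (a point): pin of the leaf already hung on one of the jambs: the point on its axis half-way between that jamb's knuckles. The hung leaf is fixed, shaped like the loose one, and points roughly towards the robot, up to about 50 degrees to either side; the pin's 16 mm head tops out 50 mm above this point, the highest thing there. The other jamb is bare
- rack: fixed grey plastic rack, 64 mm (x) by 110 mm (y), 26 mm tall, on the table; origin under its centre. Two slots 11 mm wide along x, at y = +30 and -30 mm, floor 8 mm above the table; the loose leaf stands in one and the plain plate in the other, 60 mm apart
- blank_mid (a point): bystander: a plain plate 74 x 8 x 80 mm without a knuckle in the other slot of the rack; its centre
- driver: bystander: a screwdriver 160 mm long lying on the table; origin under its middle, x towards its tip
- jar: bystander: amber glass jar 40 mm across, 38 mm tall; origin under its centre
- lens_tube: bystander: black ring 40 mm across, 18 mm tall; origin under its centre
- post: bystander: steel post 12.6 mm thick on a 40 mm round foot, 68 mm tall, standing on the breadboard behind the jambs; origin under its centre
- bracket: bystander: black angle bracket 50 x 40 mm, 40 mm tall, lying on the table to the left; origin under its centre
- spare_pin_center (a point): bystander: a spare pin 8 mm thick and 70 mm long lying in the white tray on the right; its centre

How it is judged:
By the outcome, as a careful person would: the job done as asked, in the order asked, and still so for the second after the job is handed in, while the arm keeps its last pose, push and grip.
It also fails if it takes over 40 s, if anything falls off the work surface, if the arm or the gripper's body presses on something with over 40 N, if the wrist force passes 120 N, or if a joint passes its speed limit or range.

## Working session

There is one attempt and no reset: what is moved stays moved. The work goes in short steps, Python scripts to look and compute and a tool call to move; the robot and the scene stay as the last step left them, time stands still between calls to the robot, and variables do not carry over. Pictures are saved under pics/ and viewed, and the job is handed in when it is done.

Besides the shell and the picture viewer there is one more tool, called after ">>>" in YAML: its name, and indented under it one key for each argument. carry_out: Moves the arm, as the interface text tells. Its arguments: {"type":"object","properties":{"plan":{"type":"array","items":{"type":"object","properties":{"dp":{"type":"array","items":{"type":"number","minimum":-1,"maximum":1}},"rotation":{"type":"array","items":{"type":"number","minimum":-1,"maximum":1}},"gripper":{"type":"number"}}}},"squeeze":{"type":"number"}},"required":["plan"]}

```bash
mkdir -p pics
python3 - <<'E'
from cell import arm
import cv2
for n in("scene","top"):
    f=arm.grab_frame(n); cv2.imwrite(f"pics/{n}0.png",cv2.cvtColor(f,cv2.COLOR_RGB2BGR))
    print(n,arm.calibration(n))
    for q in ["leaf_mid","leaf_bore","jamb_left_bore","jamb_right_bore","hung_pin","blank_mid","rack","jamb_left","jamb_right"]:
        print(q,[(round(d["p"],2),[round(v,1) for v in d["extent"]]) for d in arm.search_frame(n,q)[:3]])
s=arm.read_state();print(s)
E
```

```text
scene {'fx': 481.06770696193206, 'fy': 481.06770696193206, 'cx': 249.38285721482404, 'cy': 199.88675260764714, 'origin': array([1233.54848063, -693.77373354, 1077.50359376]), 'rotation': array([[ 0.70237113, -0.51984564,  0.48624614],
       [ 0.71161309,  0.49670464, -0.49688158],
       [ 0.01678101,  0.69501439,  0.71879997]])}
leaf_mid [(0.64, [154.8, 223.5, 174.3, 254.1])]
leaf_bore [(0.7, [151.5, 219.6, 175.9, 256.9])]
jamb_left_bore [(0.95, [293.4, 156.1, 329.5, 200.3])]
jamb_right_bore [(0.55, [256.3, 190.4, 290.0, 239.4])]
hung_pin [(0.56, [296.0, 142.3, 311.0, 174.4])]
blank_mid [(0.82, [132.3, 230.8, 154.0, 266.5]), (0.3, [293.3, 155.6, 328.7, 202.0])]
rack [(0.69, [132.1, 239.5, 170.1, 273.1])]
jamb_left [(0.84, [293.4, 163.0, 328.4, 204.8]), (0.57, [322.2, 212.6, 336.2, 234.0])]
jamb_right [(0.93, [252.9, 194.3, 291.5, 238.6])]
top {'fx': 466.4453043461864, 'fy': 466.4453043461864, 'cx': 258.52649889301796, 'cy': 191.4705218811143, 'origin': array([ 310.19463977,    8.6362603 , 1537.91277261]), 'rotation': array([[ 0.00815058,  0.98255097, -0.18581484],
       [-0.999961
[... 637 characters left out ...]
5e+00, 9.29328901e+01,
       8.92223335e-04, 8.26770095e+01]), 'joint_velocities': array([-0.06736732, -0.04444918,  0.01719471, -0.06216776,  0.00541871,
        0.06326689]), 'tau': array([ 1.52962770e-03, -3.38655210e+01,  3.20167959e+01,  9.91158959e-04,
       -4.34367882e-05,  2.26015345e-06]), 'tool_pos': array([159.56545197, 500.17627391, 231.3135066 ]), 'tool_rot': array([[-7.22774402e-06, -9.52703660e-01,  3.03900867e-01],
       [ 2.13369870e-05,  3.03900867e-01,  9.52703660e-01],
       [-1.00000000e+00,  1.33702270e-05,  1.81313079e-05]]), 'force': array([0.82363701, 0.17037407, 0.00215467]), 'moment': array([ 0.03026885, -0.02910175, -0.02096978]), 'width': 0.9972000925794359}
```

Run:
```python
import cv2,numpy as np
s=cv2.imread("pics/scene0.png");t=cv2.imread("pics/top0.png")
def c(im,x,y,w,h,k): return cv2.resize(im[y:y+h,x:x+w],None,fx=k,fy=k,interpolation=cv2.INTER_CUBIC)
cv2.imwrite("pics/s_a.png",c(s,110,130,240,160,3.3))
cv2.imwrite("pics/t_a.png",c(t,165,145,220,110,3.6))
cv2.imwrite("pics/t_r.png",c(t,325,195,50,60,10))
cv2.imwrite("pics/t_j.png",c(t,170,150,110,70,7))
cv2.imwrite("pics/s_r.png",c(s,120,210,70,70,8))
cv2.imwrite("pics/s_j.png",c(s,240,130,100,120,5))
```

```text
(no output)
```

View pics/s_a.png

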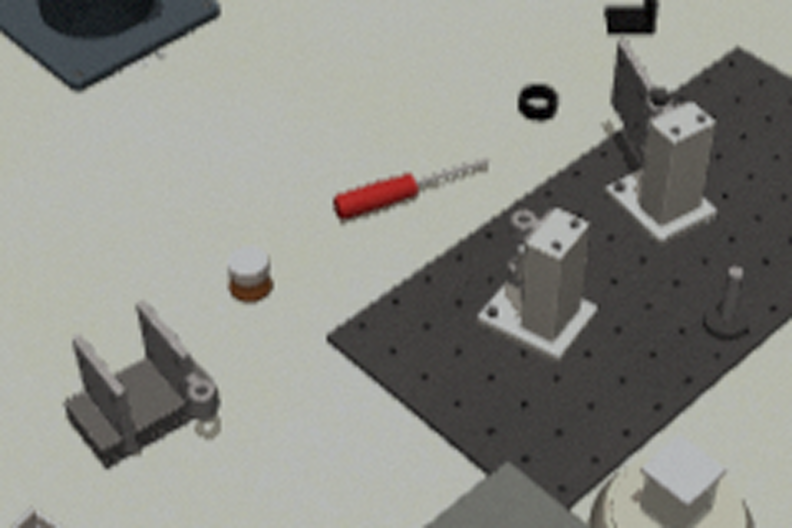

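View pics/top0.png

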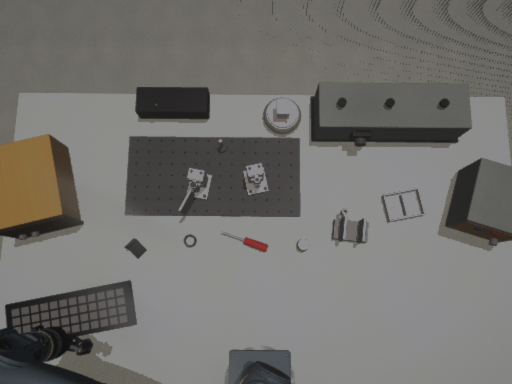

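View pics/t_r.png

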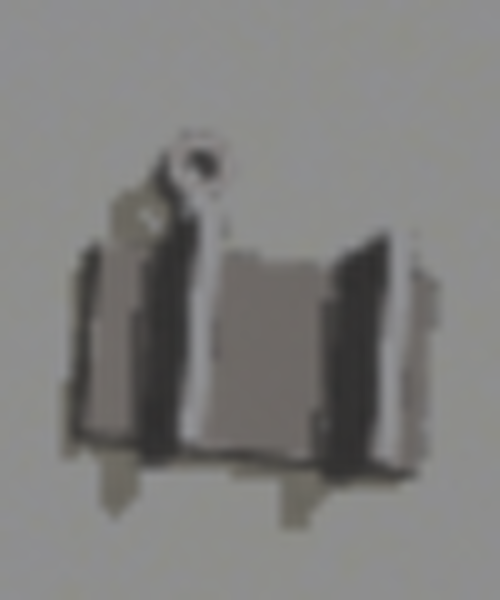

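View pics/t_j.png

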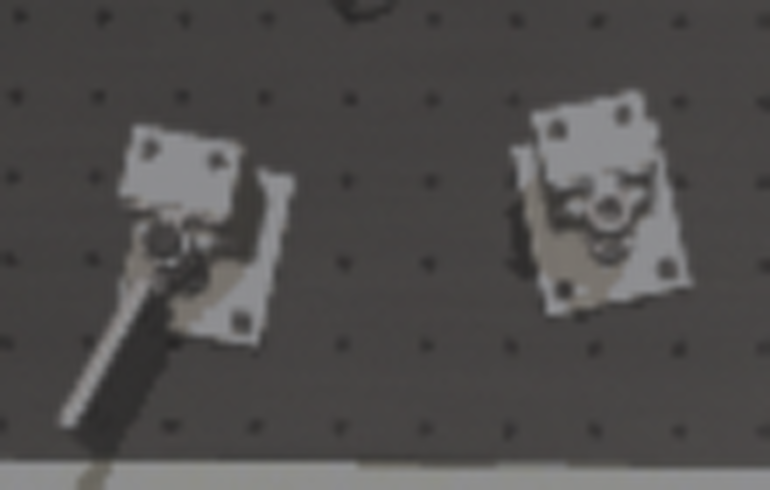

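View pics/s_r.png

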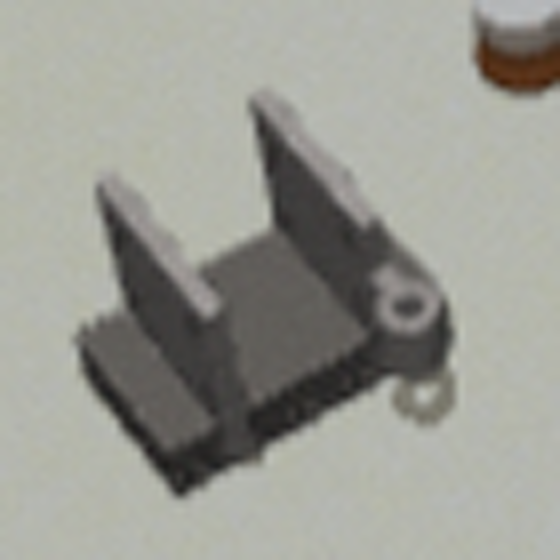

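View pics/s_j.png

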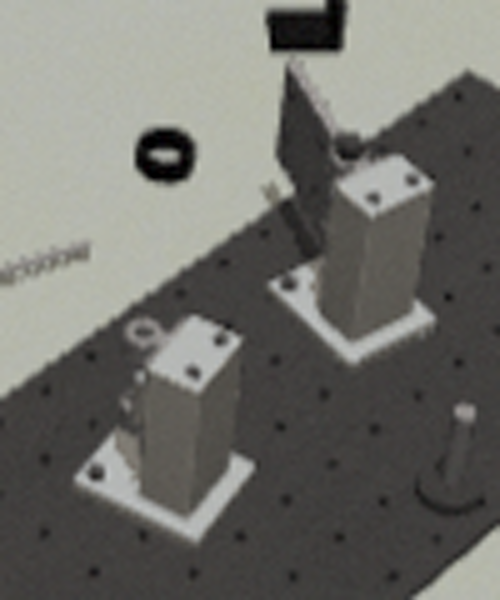

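```bash
cat > h.py <<'E'
import numpy as np,cv2
from scipy.optimize import least_squares
from cell import arm
C={n:arm.calibration(n) for n in("scene","top")}
def proj(n,P):
    c=C[n];q=(np.atleast_2d(P)-c["origin"])@c["rotation"]
    return np.c_[c["cx"]+c["fx"]*q[:,0]/-q[:,2], c["cy"]+c["fy"]*-q[:,1]/-q[:,2]]
def ray(n,uv):
    c=C[n];d=np.array([(uv[0]-c["cx"])/c["fx"],-(uv[1]-c["cy"])/c["fy"],-1]);return c["origin"],c["rotation"]@d
def onz(n,uv,z):
    o,d=ray(n,uv);return o+d*(z-o[2])/d[2]
def tri(a,b):
    f=lambda p:np.r_[proj("scene",p)[0]-a,proj("top",p)[0]-b]
    r=least_squares(f,[400,0,80]);return r.x,r.fun
def full(x0,y0,k,u,v): return np.array([x0+(u+.5)/k-.5,y0+(v+.5)/k-.5])
TR=lambda u,v:full(325,195,10,u,v)
TJ=lambda u,v:full(170,150,7,u,v)
SR=lambda u,v:full(120,210,8,u,v)
SJ=lambda u,v:full(240,130,5,u,v)
E
python3 - <<'E'
from h import *
np.set_printoptions(precision=1,suppress=True)
for nm,a,b,z in [("bore",SR(408,305),TR(202,163),62),("leaf far top",SR(375,222),TR(212,222),88),("leaf near top",SR(262,93),TR(193,447),88),
 ("blank near",SR(108,178),TR(388,462),88),("blank far",SR(212,308),TR(402,238),88),
 ("jknuck",SJ(145,330),TJ(608,207),126),("jFR",SJ(146,366),TJ(660,165),128),("jFL",SJ(190,316),TJ(548,180),128),("jBL",SJ(242,338),TJ(531,112),128),("jBR",SJ(197,393),TJ(640,91),128),
 ("hungpin",SJ(347,147),TJ(163,240),138),("hungleaf near",SJ(292,62),TJ(68,425),128)]:
    p,e=tri(a,b);print(nm,p,e,"topz",onz("top",b,z),"scz",onz("scene",a,z))
E
```

```text
bore [ 528.5 -269.4   63.6] [-0.  0. -0. -0.] topz [ 528.7 -269.9   62. ] scz [ 527.5 -268.7   62. ]
leaf far top [ 507.8 -266.1   85.8] [-0.6  0.  -0.6 -0.4] topz [ 506.2 -267.6   88. ] scz [ 510.4 -265.8   88. ]
leaf near top [ 436.7 -258.8   86.7] [-0.5  0.  -0.4 -0.3] topz [ 435.7 -259.8   88. ] scz [ 438.5 -258.4   88. ]
blank near [ 432.5 -319.    87.5] [-0.5  0.  -0.5 -0.3] topz [ 431.6 -320.3   88. ] scz [ 433.7 -318.2   88. ]
blank far [ 502.1 -326.4   87.8] [-0.2  0.  -0.2 -0.1] topz [ 501.6 -327.    88. ] scz [ 502.6 -326.1   88. ]
jknuck [615.8  13.3 127.2] [-0.  0. -0. -0.] topz [616.   13.2 126. ] scz [615.   14.2 126. ]
jFR [635.6  -8.5 128.8] [-0.4  0.1 -0.4 -0.3] topz [634.8  -9.7 128. ] scz [635.8  -6.8 128. ]
jFL [626.8  39.1 128.5] [ 0.3 -0.   0.2  0.2] topz [627.5  39.8 128. ] scz [626.1  38.8 128. ]
jBL [658.   47.4 128.1] [ 0.2 -0.   0.1  0.1] topz [658.4  47.8 128. ] scz [657.7  47.1 128. ]
jBR [668.5  -0.7 127.2] [ 0.1 -0.   0.1  0. ] topz [668.4  -0.6 128. ] scz [668.8  -1.5 128. ]
hungpin [597.3 207.8 133.1] [ 0.3 -0.   0.2  0.2] topz [596.9 207.7 138. ] scz [600.1 202.4 138. ]
hungleaf near [516.7 248.2 127.6] [-0.2  0.  -0.1 -0.1] topz [516.3 247.7 128. ] scz [517.4 248.4 128. ]
```

>>> carry_out:
  plan:
    - {"dp": [0, 0, 0], "rotation": [-0.032, 0, 0], "gripper": 0.5}
    - {"dp": [0, 0, 0], "rotation": [-0.032, 0, 0], "gripper": 0.5}
    - {"dp": [0, 0, 0], "rotation": [0, 0, 0], "gripper": 0.5}
  squeeze: 70

```text
time: 1.25
tool_pos: [159.6, 500.2, 231.4]
tool_rot: [[0.0, -0.995, 0.099], [0.0, 0.099, 0.995], [-1.0, -0.0, 0.0]]
force: [-0.1, 0.1, -0.5]
width: 0.603
```

```bash
cat > mv.py <<'E'
import sys
from h import *
np.set_printoptions(precision=4,suppress=True)
def to(x,y,z,yaw=None,pr=True):
    s=arm.read_state();R=s["tool_rot"];d=np.array([x,y,z])-s["tool_pos"]
    t=R.T@d
    print("t",s["time"],"pos",s["tool_pos"],"jawyaw",np.degrees(np.arctan2(R[1,2],R[0,2])),"axis",R[:,0],"F",s["force"],"w",s["width"])
    print("dist",np.linalg.norm(d),"dp",t/500,"joints",s["joints"])
    if yaw is not None:
        c,sn=np.cos(np.radians(yaw)),np.sin(np.radians(yaw))
        z_=np.array([c,sn,0]);x_=np.array([0,0,-1.]);G=np.c_[x_,np.cross(z_,x_),z_]
        print("rot",cv2.Rodrigues(R.T@G)[0].ravel()/np.pi)
if __name__=="__main__": to(*map(float,sys.argv[1:]))
E
python3 mv.py 474 -263.5 170 83.8
```

```text
t 1.25 pos [159.5665 500.1627 231.3578] jawyaw 84.29705500811563 axis [ 0.      0.0001 -1.    ] F [-0.0806  0.1201 -0.5367] w 0.6029436039726375
dist 828.1388462803127 dp [ 0.1226 -0.7775 -1.4573] joints [64.9845  2.7478  5.6865 92.9354  0.0004 70.6874]
rot [0.0028 0.     0.    ]
```

>>> carry_out:
  plan:
    - {"dp": [0.006, -0.039, -0.073], "rotation": [0, 0, 0], "gripper": 0.5}
    - {"dp": [0.006, -0.039, -0.073], "rotation": [0, 0, 0], "gripper": 0.5}
    - {"dp": [0.006, -0.039, -0.073], "rotation": [0, 0, 0], "gripper": 0.5}
    - {"dp": [0.006, -0.039, -0.073], "rotation": [0, 0, 0], "gripper": 0.5}
    - {"dp": [0.006, -0.039, -0.073], "rotation": [0, 0, 0], "gripper": 0.5}
    - {"dp": [0.006, -0.039, -0.073], "rotation": [0, 0, 0], "gripper": 0.5}
    - {"dp": [0.006, -0.039, -0.073], "rotation": [0, 0, 0], "gripper": 0.5}
    - {"dp": [0.006, -0.039, -0.073], "rotation": [0, 0, 0], "gripper": 0.5}

```text
time: 1.92
tool_pos: [283.8, 195.2, 203.2]
tool_rot: [[0.001, -0.995, 0.103], [0.001, 0.103, 0.995], [-1.0, -0.001, 0.001]]
force: [2.3, 0.8, 0.2]
width: 0.503
```

```bash
python3 mv.py 474 -263.5 170 83.8
```

```text
t 1.9167 pos [283.7715 195.193  203.1584] jawyaw 84.08618280481248 axis [ 0.0013  0.0011 -1.    ] F [2.3176 0.7991 0.228 ] w 0.5025818449622294
dist 497.68023962524774 dp [ 0.0658 -0.4729 -0.8734] joints [ 23.2949 -25.0085 -21.1837  93.7294   0.029   29.2088]
rot [0.0016 0.0004 0.0004]
```

>>> carry_out:
  plan:
    - {"dp": [0.006, -0.039, -0.073], "rotation": [0, 0, 0], "gripper": 0.5}
    - {"dp": [0.006, -0.039, -0.073], "rotation": [0, 0, 0], "gripper": 0.5}
    - {"dp": [0.006, -0.039, -0.073], "rotation": [0, 0, 0], "gripper": 0.5}
    - {"dp": [0.006, -0.039, -0.073], "rotation": [0, 0, 0], "gripper": 0.5}
    - {"dp": [0.006, -0.039, -0.073], "rotation": [0, 0, 0], "gripper": 0.5}
    - {"dp": [0.006, -0.039, -0.073], "rotation": [0, 0, 0], "gripper": 0.5}
    - {"dp": [0.006, -0.039, -0.073], "rotation": [0, 0, 0], "gripper": 0.5}
    - {"dp": [0.006, -0.039, -0.073], "rotation": [0, 0, 0], "gripper": 0.5}

```text
time: 2.58
tool_pos: [403.9, -115.8, 182.1]
tool_rot: [[0.015, -0.992, 0.127], [0.001, 0.127, 0.992], [-1.0, -0.015, 0.003]]
force: [-0.1, 1.1, -0.1]
width: 0.497
```

```bash
python3 mv.py 474 -263.5 170 83.8
```

```text
t 2.5833 pos [ 403.8795 -115.7586  182.0742] jawyaw 82.70339852392323 axis [ 0.015   0.0014 -0.9999] F [-0.0507  1.1474 -0.0764] w 0.49745201276778156
dist 163.98230130429934 dp [ 0.0258 -0.1763 -0.2754] joints [-25.4937 -14.2353 -15.6046  87.8881   0.4447 -18.1928]
rot [-0.0061  0.001   0.0047]
```

>>> carry_out:
  plan:
    - {"dp": [0.006, -0.042, -0.067], "rotation": [0, 0, 0], "gripper": 0.5}
    - {"dp": [0.006, -0.042, -0.067], "rotation": [0, 0, 0], "gripper": 0.5}
    - {"dp": [0.006, -0.042, -0.067], "rotation": [0, 0, 0], "gripper": 0.5}
    - {"dp": [0.004, -0.025, -0.04], "rotation": [0, 0, 0], "gripper": 0.5}
    - {"dp": [0, 0, 0], "rotation": [0, 0, 0], "gripper": 0.5}
    - {"dp": [0, 0, 0], "rotation": [0, 0, 0], "gripper": 0.5}

```text
time: 3.08
tool_pos: [465.0, -261.0, 169.4]
tool_rot: [[0.017, -0.988, 0.155], [-0.001, 0.155, 0.988], [-1.0, -0.017, 0.001]]
force: [-0.0, 1.1, 0.1]
width: 0.504
```

```bash
python3 mv.py 474 -263.5 170 83.8
```

```text
t 3.0833 pos [ 464.9518 -260.9603  169.3718] jawyaw 81.06898583667481 axis [ 0.0168 -0.0013 -0.9999] F [-0.0403  1.0507  0.1354] w 0.5035842476809779
dist 9.418845875649167 dp [-0.0009 -0.0187 -0.0022] joints [-36.8209   2.6982  -1.4209  85.0677   0.5181 -27.8856]
rot [-0.0152  0.0003  0.0053]
```

>>> carry_out:
  plan:
    - {"dp": [-0.001, -0.0187, -0.0022], "rotation": [-0.0152, 0.0003, 0.0053], "gripper": 0.5}
    - {"dp": [0, 0, 0], "rotation": [0, 0, 0], "gripper": 0.5}
    - {"dp": [0, 0, 0], "rotation": [0, 0, 0], "gripper": 0.5}

```text
time: 3.33
tool_pos: [472.7, -261.6, 169.7]
tool_rot: [[-0.003, -0.994, 0.111], [0.002, 0.111, 0.994], [-1.0, 0.003, 0.002]]
force: [-0.7, 0.7, -0.4]
width: 0.5
```

```bash
python3 mv.py 474 -263.5 57 83.8
python3 - <<'E'
from h import *
s=arm.grab_frame("scene")[:,:,::-1];t=arm.grab_frame("top")[:,:,::-1]
f=lambda im,x,y,w,h,k:cv2.resize(im[y:y+h,x:x+w],None,fx=k,fy=k,interpolation=cv2.INTER_CUBIC)
cv2.imwrite("pics/g1.png",np.hstack([f(s,110,170,80,110,5),f(t,315,170,80,110,5)]))
E
```

```text
t 3.3333 pos [ 472.6984 -261.632   169.6515] jawyaw 83.62587985353342 axis [-0.0028  0.0023 -1.    ] F [-0.6871  0.7068 -0.3676] w 0.5002063350958552
dist 112.67454209030367 dp [ 0.2253 -0.0037 -0.0039] joints [-36.0852   4.9339   0.9671  86.2396   0.0141 -29.7113]
rot [-0.001   0.0006 -0.001 ]
```

View pics/g1.png

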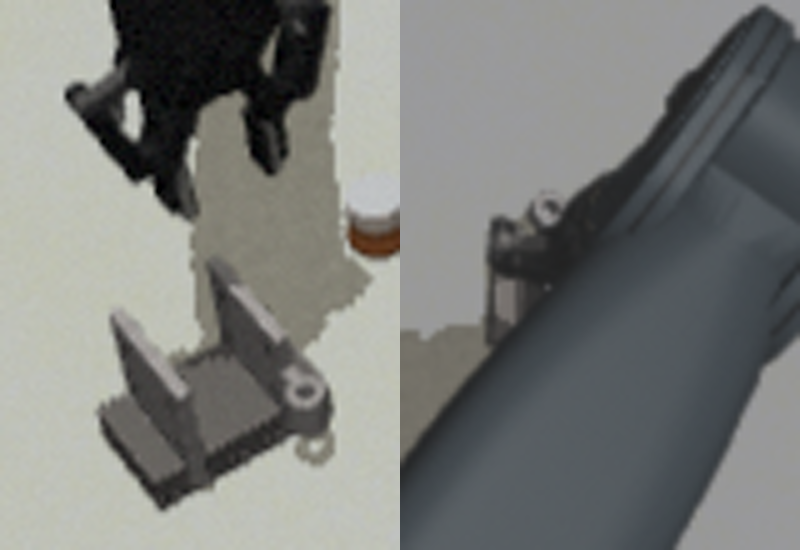

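>>> carry_out:
  plan:
    - {"dp": [0.07, -0.0037, -0.0039], "rotation": [-0.001, 0, -0.001], "gripper": 0.5}
    - {"dp": [0.07, 0, 0], "rotation": [0, 0, 0], "gripper": 0.5}
    - {"dp": [0.03, 0, 0], "rotation": [0, 0, 0], "gripper": 0.5}
    - {"dp": [0, 0, 0], "rotation": [0, 0, 0], "gripper": 0.5}
    - {"dp": [0, 0, 0], "rotation": [0, 0, 0], "gripper": 0.5}

```text
time: 3.85
tool_pos: [475.2, -261.2, 87.4]
tool_rot: [[0.009, -0.994, 0.107], [-0.004, 0.107, 0.994], [-1.0, -0.009, -0.003]]
force: [-0.4, 0.2, 0.4]
width: 0.499
```

```bash
python3 mv.py 474 -263.5 57 83.8
```

```text
t 3.85 pos [ 475.1832 -261.2286   87.3824] jawyaw 83.84441443963546 axis [ 0.009  -0.0036 -1.    ] F [-0.3661  0.1587  0.4042] w 0.4994245640956645
dist 30.490185672104886 dp [ 0.0608  0.0024 -0.0046] joints [-35.9657   5.6766  -7.6472  76.1341   0.1354 -29.8102]
rot [ 0.0003 -0.0008  0.003 ]
```

>>> carry_out:
  plan:
    - {"dp": [0.03, 0.0024, -0.0046], "rotation": [0, -0.0008, 0.003], "gripper": 0.5}
    - {"dp": [0.03, 0, 0], "rotation": [0, 0, 0], "gripper": 0.5}
    - {"dp": [0, 0, 0], "rotation": [0, 0, 0], "gripper": 0.5}
    - {"dp": [0, 0, 0], "rotation": [0, 0, 0], "gripper": 0.5}

```text
time: 4.18
tool_pos: [475.8, -264.7, 60.7]
tool_rot: [[0.005, -0.994, 0.107], [-0.005, 0.107, 0.994], [-1.0, -0.006, -0.004]]
force: [-0.3, -0.2, -0.2]
width: 0.494
```

```bash
python3 mv.py 474 -263.5 57 83.8
```

```text
t 4.1833 pos [ 475.8223 -264.6501   60.7395] jawyaw 83.84836561399062 axis [ 0.0052 -0.0047 -1.    ] F [-0.2592 -0.1867 -0.1659] w 0.49362760055369104
dist 4.315984730450074 dp [0.0074 0.0039 0.0019] joints [-36.1154   7.0086  -9.2953  73.2944  -0.043  -29.9646]
rot [ 0.0003 -0.0013  0.0018]
```

>>> carry_out:
  plan:
    - {"dp": [0.0074, 0.002, 0.0019], "rotation": [0, -0.0013, 0.0018], "gripper": 0.5}
    - {"dp": [0, 0, 0], "rotation": [0, 0, 0], "gripper": 0.5}

```text
time: 4.35
tool_pos: [475.8, -264.3, 58.6]
tool_rot: [[0.002, -0.994, 0.107], [-0.001, 0.107, 0.994], [-1.0, -0.002, -0.001]]
force: [-0.0, 0.6, 0.3]
width: 0.504
```

```bash
python3 mv.py 475 -263.5 57 83.8
```

```text
t 4.35 pos [ 475.8067 -264.2639   58.6469] jawyaw 83.83859279157963 axis [ 0.0017 -0.0013 -1.    ] F [-0.0096  0.5834  0.2596] w 0.5037113373172261
dist 1.986641218312644 dp [0.0033 0.0018 0.0013] joints [-36.1075   7.3508  -9.1628  73.3634  -0.0015 -29.9462]
rot [ 0.0002 -0.0003  0.0006]
```

Good; close.

>>> carry_out:
  plan:
    - {"dp": [0, 0, 0], "rotation": [0, 0, 0], "gripper": 0.2}
    - {"dp": [0, 0, 0], "rotation": [0, 0, 0], "gripper": 0.2}
    - {"dp": [0, 0, 0], "rotation": [0, 0, 0], "gripper": 0.12}
    - {"dp": [0, 0, 0], "rotation": [0, 0, 0], "gripper": 0.12}
    - {"dp": [0, 0, 0], "rotation": [0, 0, 0], "gripper": 0.12}
  squeeze: 40

```text
time: 4.77
tool_pos: [477.6, -265.6, 61.6]
tool_rot: [[0.006, -0.994, 0.108], [-0.004, 0.107, 0.994], [-1.0, -0.006, -0.003]]
force: [-0.6, 0.4, 0.8]
width: 0.119
```

```bash
python3 mv.py 475 -263.5 57 83.8
```

```text
t 4.7667 pos [ 477.6117 -265.5837   61.6059] jawyaw 83.82823794683831 axis [ 0.0056 -0.0039 -1.    ] F [-0.5703  0.3564  0.7926] w 0.11896426816384385
dist 5.690051574238343 dp [0.0092 0.0057 0.0036] joints [-36.1134   7.2762  -8.9     73.431    0.0081 -29.9421]
rot [ 0.0002 -0.001   0.0019]
```

Run:
```python
from h import *
np.set_printoptions(precision=2,suppress=True)
for i in range(5):
    s=arm.read_state();print(s["time"],s["tool_pos"],s["joints"],s["tool_rot"][:,0]*100)
    arm.grab_frame("scene")
```

```text
4.7667 [ 477.61 -265.58   61.61] [-36.11   7.28  -8.9   73.43   0.01 -29.94] [   0.56   -0.39 -100.  ]
4.8167 [ 477.64 -265.63   61.64] [-36.11   7.27  -8.9   73.43   0.01 -29.94] [   0.57   -0.4  -100.  ]
4.8667 [ 477.55 -265.57   61.52] [-36.12   7.28  -8.91  73.43   0.01 -29.94] [   0.55   -0.39 -100.  ]
4.9167 [ 477.52 -265.55   61.46] [-36.11   7.28  -8.92  73.42   0.01 -29.94] [   0.55   -0.39 -100.  ]
4.9667 [ 477.46 -265.52   61.38] [-36.12   7.28  -8.92  73.42   0.01 -29.94] [   0.53   -0.37 -100.  ]
```

>>> carry_out:
  plan:
    - {"dp": [0.0085, 0.0055, 0.0036], "rotation": [0, -0.001, 0.0019], "gripper": 0.115}
  squeeze: 70

```text
time: 5.1
tool_pos: [475.6, -264.0, 57.9]
tool_rot: [[0.001, -0.994, 0.108], [-0.001, 0.108, 0.994], [-1.0, -0.001, -0.001]]
force: [0.0, -0.8, 1.1]
width: 0.118
```

```bash
python3 mv.py 475 -263.5 57 83.8;  python3 - <<'E'
from h import *
np.set_printoptions(precision=2,suppress=True)
for i in range(3):
    s=arm.read_state();print(s["time"],s["tool_pos"],s["joints"],s["tool_rot"][:,0]*100)
    arm.grab_frame("scene")
E
```

```text
t 5.1 pos [ 475.628  -264.0023   57.9131] jawyaw 83.82363737455584 axis [ 0.0013 -0.0013 -1.    ] F [ 0.0179 -0.8101  1.0736] w 0.11834618559738483
dist 1.2167150182702335 dp [0.0018 0.0014 0.0009] joints [-36.0889   7.3578  -9.2411  73.2972  -0.0141 -29.9126]
rot [ 0.0001 -0.0004  0.0005]
5.1 [ 475.63 -264.     57.91] [-36.09   7.36  -9.24  73.3   -0.01 -29.91] [   0.13   -0.13 -100.  ]
5.15 [ 474.3  -262.93   56.25] [-36.08   7.41  -9.38  73.33  -0.01 -29.91] [  -0.17    0.11 -100.  ]
5.2 [ 474.14 -262.79   56.09] [-36.08   7.42  -9.39  73.34  -0.01 -29.91] [  -0.21    0.13 -100.  ]
```

>>> carry_out:
  plan:
    - {"dp": [0, 0, 0], "rotation": [0, 0, 0], "gripper": 0}
    - {"dp": [0, 0, 0], "rotation": [0, 0, 0], "gripper": 0}
    - {"dp": [0, 0, 0], "rotation": [0, 0, 0], "gripper": 0}
  squeeze: 70

```text
time: 5.5
tool_pos: [474.4, -263.0, 56.5]
tool_rot: [[-0.001, -0.994, 0.107], [0.001, 0.107, 0.994], [-1.0, 0.002, 0.001]]
force: [-0.7, 1.1, -0.1]
width: 0.082
```

```bash
python3 mv.py 475 -263.5 57 83.8;  python3 - <<'E'
from h import *
np.set_printoptions(precision=2,suppress=True)
for i in range(4):
    s=arm.read_state();print(s["time"],s["tool_pos"],s["joints"],s["tool_rot"][:,0]*100,s["force"],s["moment"],s["width"])
    f=arm.grab_frame("scene")
f=f[:,:,::-1];cv2.imwrite("pics/g2.png",cv2.resize(f[200:290,110:210],None,fx=7,fy=6.5,interpolation=cv2.INTER_CUBIC))
E
```

```text
t 5.5 pos [ 474.4416 -262.9767   56.4788] jawyaw 83.83277077678281 axis [-0.0014  0.0009 -1.    ] F [-0.6785  1.0557 -0.1319] w 0.08220529702588684
dist 0.9259324914848386 dp [-0.001  -0.0012 -0.0009] joints [-36.0802   7.4046  -9.3574  73.3364  -0.0053 -29.913 ]
rot [ 0.0002  0.0002 -0.0005]
5.5 [ 474.44 -262.98   56.48] [-36.08   7.4   -9.36  73.34  -0.01 -29.91] [  -0.14    0.09 -100.  ] [-0.68  1.06 -0.13] [ 0.01  0.02 -0.03] 0.08220529702588684
5.55 [ 474.44 -262.93   56.49] [-36.08   7.4   -9.36  73.34  -0.   -29.91] [  -0.14    0.1  -100.  ] [0.42 0.79 0.59] [0.08 0.01 0.08] 0.08300244469497718
5.6 [ 474.45 -262.95   56.49] [-36.08   7.4   -9.36  73.34  -0.   -29.91] [  -0.14    0.1  -100.  ] [-0.2  -0.2   0.27] [ 0.05  0.02 -0.01] 0.08087495401829163
5.65 [ 474.43 -262.95   56.47] [-36.08   7.4   -9.36  73.34  -0.   -29.91] [  -0.15    0.1  -100.  ] [ 0.88 -0.19  0.92] [ 0.02 -0.01 -0.02] 0.08360674637973102
```

View pics/g2.png

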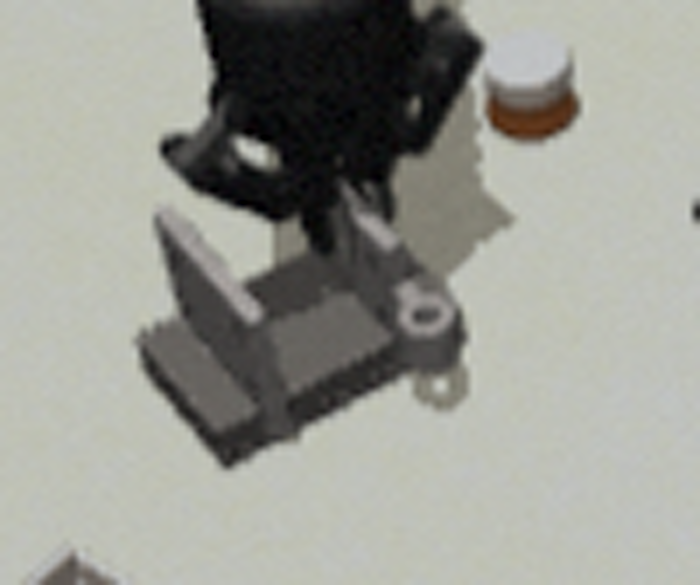

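>>> carry_out:
  plan:
    - {"dp": [-0.02, 0, 0], "rotation": [0, 0, 0], "gripper": 0}
    - {"dp": [-0.035, 0, 0], "rotation": [0, 0, 0], "gripper": 0}
    - {"dp": [-0.05, 0, 0], "rotation": [0, 0, 0], "gripper": 0}
    - {"dp": [-0.03, 0, 0], "rotation": [0, 0, 0], "gripper": 0}
    - {"dp": [0, 0, 0], "rotation": [0, 0, 0], "gripper": 0}

```text
time: 6.12
tool_pos: [470.2, -260.3, 121.9]
tool_rot: [[-0.013, -0.994, 0.108], [0.008, 0.108, 0.994], [-1.0, 0.014, 0.007]]
force: [-0.9, 0.5, -2.7]
width: 0.081
```

```bash
python3 mv.py 512 -10 115 102.5;  python3 - <<'E'
from h import *
f=arm.grab_frame("scene");s=arm.read_state();print(s["force"],s["width"])
f=f[:,:,::-1];cv2.imwrite("pics/g3.png",cv2.resize(f[180:280,110:210],None,fx=6,fy=6,interpolation=cv2.INTER_CUBIC))
E
```

```text
t 6.1167 pos [ 470.1524 -260.3153  121.884 ] jawyaw 83.81953284065992 axis [-0.0133  0.0084 -0.9999] F [-0.9041  0.5088 -2.6561] w 0.08077303312840688
dist 253.88252455290979 dp [ 0.0168 -0.0296  0.5066] joints [-36.0871   5.7828  -3.5703  81.5443  -0.0618 -29.9089]
rot [-0.1038  0.0029 -0.0041]
[ 0.09218885 -0.06159209 -2.23261247] 0.0808925607155138
```

View pics/g3.png

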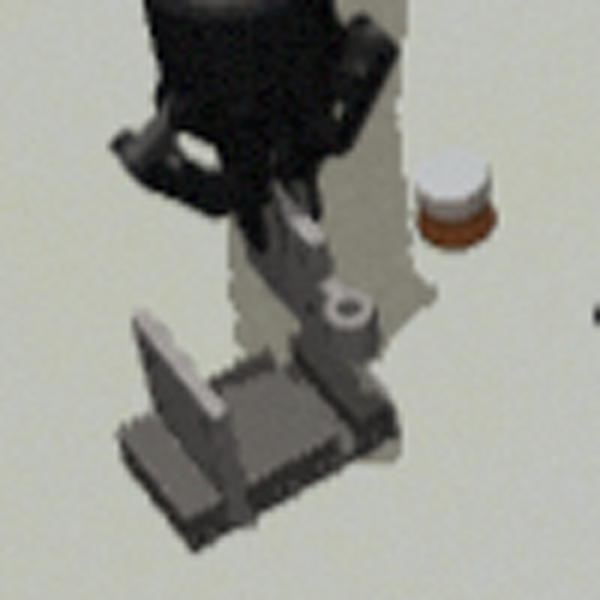

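>>> carry_out:
  plan:
    - {"dp": [0.002, -0.004, 0.07], "rotation": [-0.015, 0.0015, -0.002], "gripper": 0}
    - {"dp": [0.002, -0.007, 0.07], "rotation": [-0.015, 0.0015, -0.002], "gripper": 0}
    - {"dp": [0.002, -0.01, 0.07], "rotation": [-0.015, 0, 0], "gripper": 0}
    - {"dp": [0.002, -0.014, 0.069], "rotation": [-0.015, 0, 0], "gripper": 0}
    - {"dp": [0, -0.017, 0.068], "rotation": [-0.015, 0, 0], "gripper": 0}
    - {"dp": [0, -0.02, 0.06], "rotation": [-0.015, 0, 0], "gripper": 0}
    - {"dp": [0, -0.01, 0.03], "rotation": [-0.01, 0, 0], "gripper": 0}
    - {"dp": [0, 0, 0], "rotation": [0, 0, 0], "gripper": 0}

```text
time: 6.83
tool_pos: [501.3, -32.3, 104.2]
tool_rot: [[-0.016, -0.977, -0.212], [0.002, -0.212, 0.977], [-1.0, 0.015, 0.005]]
force: [0.4, -0.7, -4.2]
width: 0.083
```

```bash
python3 mv.py 512 -10 96.5 102.5
```

```text
t 6.8333 pos [501.3377 -32.2944 104.1969] jawyaw 102.26457851482988 axis [-0.0161  0.0015 -0.9999] F [ 0.389  -0.6584 -4.2384] w 0.0834246463444721
dist 25.88372806378501 dp [ 0.0151 -0.0305  0.039 ] joints [-11.278    0.991  -10.6109  79.3175  -0.0953 -23.544 ]
rot [-0.0013  0.0016 -0.0049]
```

>>> carry_out:
  plan:
    - {"dp": [0.015, -0.0305, 0.039], "rotation": [-0.0013, 0.0016, -0.0049], "gripper": 0}
    - {"dp": [0, 0, 0], "rotation": [0, 0, 0], "gripper": 0}
    - {"dp": [0, 0, 0], "rotation": [0, 0, 0], "gripper": 0}

```text
time: 7.08
tool_pos: [509.5, -8.6, 91.9]
tool_rot: [[-0.006, -0.976, -0.218], [-0.001, -0.218, 0.976], [-1.0, 0.006, 0.0]]
force: [-0.4, -1.0, -2.8]
width: 0.084
```

```bash
python3 mv.py 512 -10 96.5 102.5;python3 - <<'E'
from h import *
s=arm.grab_frame("scene")[:,:,::-1];t=arm.grab_frame("top")[:,:,::-1]
S=arm.read_state();print(S["tool_pos"])
f=lambda im,x,y,w,h,k:cv2.resize(im[y:y+h,x:x+w],None,fx=k,fy=k,interpolation=cv2.INTER_CUBIC)
cv2.imwrite("pics/j1s.png",f(s,200,160,110,80,7));cv2.imwrite("pics/j1t.png",f(t,220,150,80,70,8))
E
```

```text
t 7.0833 pos [509.5339  -8.5902  91.9485] jawyaw 102.58562415262475 axis [-0.0064 -0.001  -1.    ] F [-0.3662 -1.0366 -2.7744] w 0.0836823029400581
dist 5.365179678461352 dp [-0.0091 -0.0041 -0.0038] joints [ -8.439    1.7466 -11.2474  77.3576  -0.1126 -21.0244]
rot [ 0.0005  0.0001 -0.002 ]
[509.25169566  -8.86671572  91.93194886]
```

View pics/j1s.png

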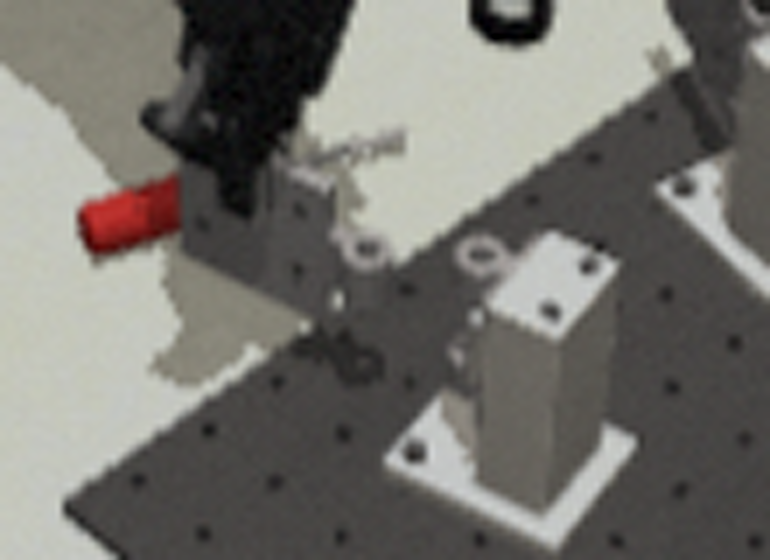

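View pics/j1t.png

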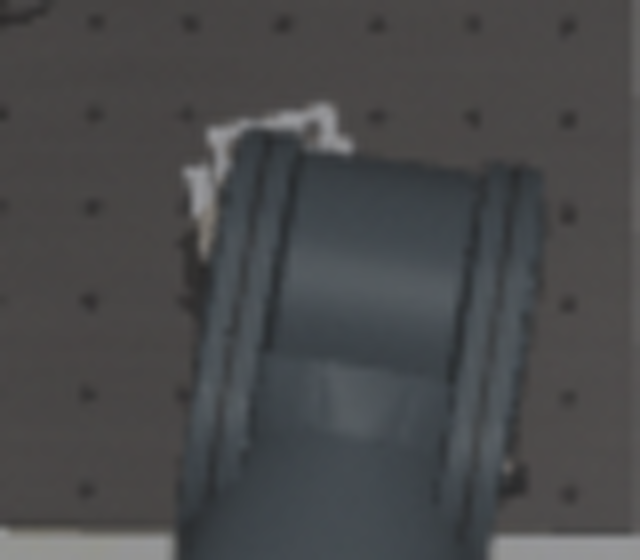

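Run:
```python
from h import *
np.set_printoptions(precision=2,suppress=True)
L=onz("scene",full(200,160,7,368,247),97.4);J=onz("scene",full(200,160,7,481,255),126)
G=onz("scene",full(110,180,6,349,308),62+121.9-56.5)
s=arm.read_state();R=s["tool_rot"];p=s["tool_pos"]
ax=-R[:,1]; 
print(L,J,"L rel tcp along/lat",(L-p)@ax,(L-p)@R[:,2])
print("at lift:",G-[470.15,-260.3,121.9], "grasp pos pre:",np.array([528.3,-269.5])-[474.44,-262.95])
for yaw in (12.5,):
    u=np.array([np.cos(np.radians(yaw)),np.sin(np.radians(yaw)),0]);v=np.array([-u[1],u[0],0])
    print("J-L along/lat",(J-L)@u,(J-L)@v)
```

```text
[561.74   3.53  97.4 ] [615.46  12.46 126.  ] L rel tcp along/lat 53.889832935210734 0.7272303050724004
at lift: [54.49 -6.95  5.5 ] grasp pos pre: [53.86 -6.55]
J-L along/lat 54.38232975317668 -2.9085172385489164
```

>>> carry_out:
  plan:
    - {"dp": [-0.009, -0.05, -0.0034], "rotation": [0.0005, 0, -0.002], "gripper": 0}
    - {"dp": [0, -0.03, 0], "rotation": [0, 0, 0], "gripper": 0}
    - {"dp": [0, 0, 0], "rotation": [0, 0, 0], "gripper": 0}

```text
time: 7.43
tool_pos: [545.8, -4.7, 93.1]
tool_rot: [[-0.008, -0.978, -0.21], [0.001, -0.21, 0.978], [-1.0, 0.008, 0.003]]
force: [-0.2, 0.1, -2.6]
width: 0.082
```

```bash
python3 mv.py 552.3 -1.2 96.5 102.5;python3 - <<'E'
from h import *
s=arm.grab_frame("scene")[:,:,::-1]
S=arm.read_state();print(S["tool_pos"],S["force"])
f=lambda im,x,y,w,h,k:cv2.resize(im[y:y+h,x:x+w],None,fx=k,fy=k,interpolation=cv2.INTER_CUBIC)
cv2.imwrite("pics/j2s.png",f(s,220,160,80,70,8))
E
```

```text
t 7.4333 pos [545.8398  -4.6683  93.0894] jawyaw 102.11884144889201 axis [-0.0081  0.001  -1.    ] F [-0.181   0.0991 -2.5527] w 0.08159768601224422
dist 8.086753937955827 dp [-0.0069 -0.014   0.0041] joints [ -7.527    7.1709  -5.3624  77.9362  -0.0048 -19.6464]
rot [-0.0021  0.0009 -0.0025]
[544.90924492  -5.05018917  93.2992623 ] [ 0.01114685 -0.49103315 -2.64191118]
```

View pics/j2s.png

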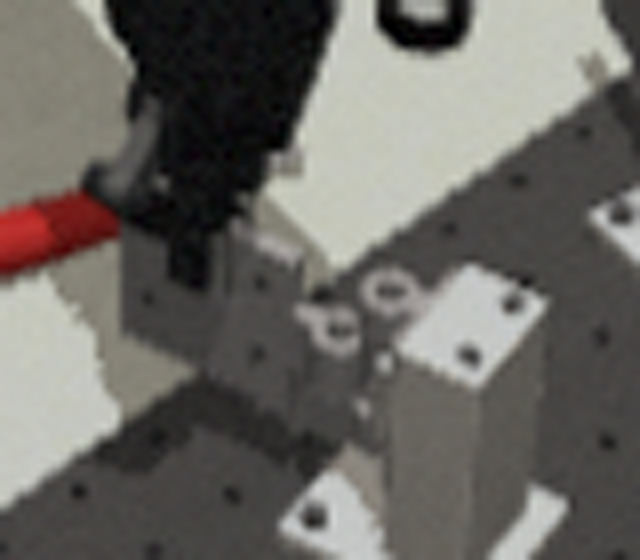

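>>> carry_out:
  plan:
    - {"dp": [-0.007, 0, 0.004], "rotation": [-0.0021, 0.0009, -0.0025], "gripper": 0}
    - {"dp": [0, 0, 0], "rotation": [0, 0, 0], "gripper": 0}

```text
time: 7.65
tool_pos: [543.4, -4.6, 96.7]
tool_rot: [[-0.003, -0.977, -0.214], [-0.001, -0.214, 0.977], [-1.0, 0.003, -0.001]]
force: [-0.2, 0.1, -2.4]
width: 0.079
```

```bash
python3 mv.py 562.8 1.2 96.5 102.5;python3 - <<'E'
from h import *
np.set_printoptions(precision=2,suppress=True)
p=np.array([544.9,-5.05,93.3])
L=onz("scene",full(220,160,8,340,330),98.8);J=onz("scene",full(220,160,8,390,291),126)
u=np.array([np.cos(np.radians(12.5)),np.sin(np.radians(12.5)),0]);v=np.array([-u[1],u[0],0])
print(L,J,(J-L)@u,(J-L)@v,L-p)
for i in range(2):
    arm.grab_frame("scene");S=arm.read_state();print(S["tool_pos"],S["force"],S["moment"])
E
```

```text
t 7.65 pos [543.3719  -4.6454  96.6802] jawyaw 102.37372605920075 axis [-0.0025 -0.0011 -1.    ] F [-0.2182  0.1301 -2.4325] w 0.07925447301178827
dist 20.289237407606123 dp [ 0.0002 -0.0405  0.0031] joints [ -7.5136   6.3617  -5.8306  77.9435  -0.0824 -19.8872]
rot [-0.0007 -0.0002 -0.0009]
[598.84   6.14  98.8 ] [615.35  12.69 126.  ] 17.52935082894831 2.8265143000159827 [53.94 11.19  5.5 ]
[543.1   -4.85  96.3 ] [-0.58 -0.42 -2.54] [-0.05  0.03  0.04]
[543.07  -4.66  96.15] [ 0.6  -0.16 -2.08] [ 0.05  0.01 -0.05]
```

>>> carry_out:
  plan:
    - {"dp": [0, -0.014, 0.003], "rotation": [-0.0007, 0, -0.0009], "gripper": 0}
    - {"dp": [0, -0.008, 0], "rotation": [0, 0, 0], "gripper": 0}
    - {"dp": [0, 0, 0], "rotation": [0, 0, 0], "gripper": 0}

```text
time: 8.0
tool_pos: [553.4, -1.0, 96.6]
tool_rot: [[0.0, -0.977, -0.215], [-0.001, -0.215, 0.977], [-1.0, -0.0, -0.001]]
force: [-0.3, 0.4, -2.7]
width: 0.081
```

```bash
python3 mv.py 562.8 1.2 96.5 102.5;python3 - <<'E'
from h import *
np.set_printoptions(precision=2,suppress=True)
s=arm.grab_frame("scene")[:,:,::-1]
S=arm.read_state();print(S["tool_pos"],S["force"],S["moment"])
f=lambda im,x,y,w,h,k:cv2.resize(im[y:y+h,x:x+w],None,fx=k,fy=k,interpolation=cv2.INTER_CUBIC)
cv2.imwrite("pics/j3s.png",f(s,245,175,40,40,14))
E
```

```text
t 8.0 pos [553.4446  -0.9548  96.6105] jawyaw 102.44386365538614 axis [ 0.0003 -0.0007 -1.    ] F [-0.3328  0.4405 -2.7259] w 0.08138674304985347
dist 9.600964856649808 dp [ 0.0002 -0.0192  0.0002] joints [ -7.021    7.6629  -4.4133  77.9029  -0.0361 -19.4648]
rot [-0.0003 -0.0002  0.    ]
[553.2   -0.96  96.6 ] [-0.13  0.88 -2.16] [-0.05  0.01  0.02]
```

View pics/j3s.png

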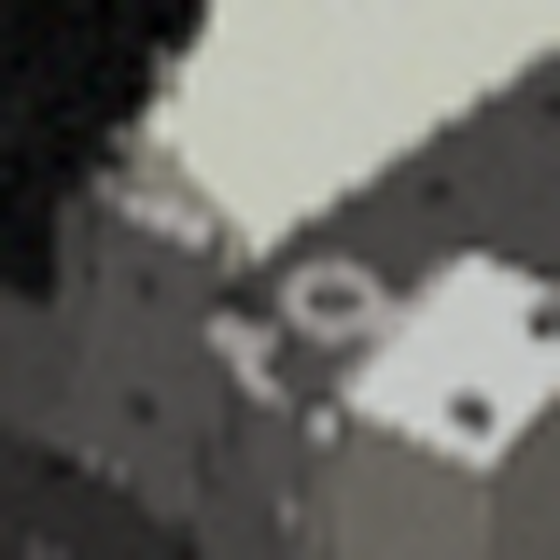

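>>> carry_out:
  plan:
    - {"dp": [0, -0.01, 0.0002], "rotation": [0, 0, 0], "gripper": 0}
    - {"dp": [0, -0.004, 0], "rotation": [0, 0, 0], "gripper": 0}

```text
time: 8.22
tool_pos: [560.1, 0.9, 96.6]
tool_rot: [[-0.001, -0.976, -0.216], [-0.001, -0.216, 0.976], [-1.0, 0.001, -0.001]]
force: [0.8, 0.6, -3.3]
width: 0.081
```

```bash
python3 mv.py 562.8 1.2 96.5 102.5
```

```text
t 8.2167 pos [560.1445   0.8713  96.5842] jawyaw 102.45518061216124 axis [-0.0006 -0.0007 -1.    ] F [ 0.7735  0.5914 -3.336 ] w 0.08127071286819446
dist 2.677103387150627 dp [ 0.0002 -0.0053 -0.0005] joints [ -6.7445   8.699   -3.2651  78.0627  -0.0455 -19.1997]
rot [-0.0002 -0.0002 -0.0002]
```

>>> carry_out:
  plan:
    - {"dp": [0, -0.003, 0], "rotation": [0, 0, 0], "gripper": 0}

```text
time: 8.3
tool_pos: [561.9, 1.3, 96.5]
tool_rot: [[-0.001, -0.976, -0.216], [-0.001, -0.216, 0.976], [-1.0, 0.001, -0.001]]
force: [-0.8, 0.1, -3.3]
width: 0.082
```

```bash
python3 mv.py 562.8 1.2 96.5 102.5
python3 - <<'E'
from h import *
np.set_printoptions(precision=2,suppress=True)
for i in range(3):
    arm.grab_frame("scene");S=arm.read_state();print(S["tool_pos"],S["force"],S["moment"])
E
```

```text
t 8.3 pos [561.9088   1.3421  96.5168] jawyaw 102.4679609613239 axis [-0.0007 -0.0007 -1.    ] F [-0.8457  0.0858 -3.2747] w 0.08219644611011662
dist 0.9026116087431286 dp [ 0.     -0.0017 -0.0007] joints [ -6.6752   8.967   -2.9728  78.094   -0.0455 -19.1431]
rot [-0.0002 -0.0002 -0.0003]
[562.34   1.42  96.56] [ 1.    0.47 -2.3 ] [-0.01  0.02  0.07]
[562.02   1.33  96.53] [ 0.26 -0.74 -3.49] [-0.03  0.05  0.01]
[561.75   1.27  96.49] [-0.4   0.14 -3.2 ] [-0.    0.07  0.02]
```

>>> carry_out:
  plan:
    - {"dp": [0, -0.003, 0], "rotation": [0, 0, 0], "gripper": 0}

```text
time: 8.53
tool_pos: [562.9, 1.6, 96.4]
tool_rot: [[-0.001, -0.976, -0.216], [-0.001, -0.216, 0.976], [-1.0, 0.002, -0.001]]
force: [0.1, 0.0, -3.7]
width: 0.079
```

```bash
cat > w.py <<'E'
from h import *
import sys
np.set_printoptions(precision=2,suppress=True)
S=arm.read_state();print(S["time"],S["tool_pos"],S["force"],S["moment"],S["tool_rot"][:,0])
for i in range(int(sys.argv[1])):
    arm.grab_frame("scene");S=arm.read_state();print(S["time"],S["tool_pos"],S["force"],S["moment"],S["tool_rot"][:,0])
E
python3 w.py 2
```

```text
8.5333 [562.95   1.6   96.41] [ 0.14  0.04 -3.65] [-0.02  0.01 -0.  ] [-0. -0. -1.]
8.5833 [563.44   1.65  96.42] [ 0.64 -0.26 -2.8 ] [-0.01 -0.04  0.04] [-0. -0. -1.]
8.6333 [563.35   1.63  96.43] [-0.03  0.23 -3.26] [ 0.02 -0.01 -0.06] [-0. -0. -1.]
```

>>> carry_out:
  plan:
    - {"dp": [0, -0.003, 0], "rotation": [0, 0, 0], "gripper": 0}

```text
time: 8.72
tool_pos: [564.1, 1.9, 96.4]
tool_rot: [[-0.002, -0.976, -0.216], [-0.001, -0.216, 0.976], [-1.0, 0.002, -0.0]]
force: [-5.9, -0.5, 0.2]
width: 0.082
```

```bash
python3 w.py 2
```

```text
8.7167 [564.08   1.88  96.39] [-5.87 -0.51  0.23] [-0.18  1.12 -0.02] [-0. -0. -1.]
8.7667 [564.08   1.89  96.33] [-2.23 -0.45 -1.93] [-0.04  0.54  0.03] [-0. -0. -1.]
8.8167 [564.09   1.87  96.31] [-3.32  0.43 -1.99] [-0.04  0.49  0.05] [-0. -0. -1.]
```

>>> carry_out:
  plan:
    - {"dp": [0, -0.004, 0], "rotation": [0, 0, 0], "gripper": 0}
    - {"dp": [0, -0.003, 0], "rotation": [0, 0, 0], "gripper": 0}

```text
time: 8.98
tool_pos: [564.0, 1.9, 96.5]
tool_rot: [[-0.01, -0.976, -0.215], [-0.003, -0.215, 0.977], [-1.0, 0.01, -0.001]]
force: [-4.0, -0.8, 0.3]
width: 0.082
```

```bash
python3 w.py 1; python3 mv.py 562.8 1.2 96.5 102.5
```

```text
8.9833 [564.05   1.93  96.45] [-3.97 -0.83  0.32] [-0.14  0.73  0.04] [-0.01 -0.   -1.  ]
9.0333 [564.09   1.91  96.47] [-5.36 -0.8   0.8 ] [-0.18  0.91  0.01] [-0.01 -0.   -1.  ]
t 9.0333 pos [564.0867   1.9113  96.4724] jawyaw 102.43566367611785 axis [-0.0098 -0.0029 -0.9999] F [-5.3602 -0.8015  0.7967] w 0.08488998927028145
dist 1.470416131327866 dp [-0.      0.0028 -0.0008] joints [ -6.4879   9.8549  -1.9791  78.7028  -0.2295 -18.9223]
rot [-0.0004 -0.0002 -0.0032]
```

```bash
python3 mv.py 563.4 1.74 96.5 102.45
```

```text
t 9.0333 pos [564.0867   1.9113  96.4724] jawyaw 102.43566367611785 axis [-0.0098 -0.0029 -0.9999] F [-5.3602 -0.8015  0.7967] w 0.08488998927028145
dist 0.7082237391985959 dp [-0.      0.0014 -0.    ] joints [ -6.4879   9.8549  -1.9791  78.7028  -0.2295 -18.9223]
rot [-0.0001 -0.0002 -0.0032]
```

>>> carry_out:
  plan:
    - {"dp": [0, 0.002, 0], "rotation": [-0.0001, -0.0002, -0.0032], "gripper": 0}
    - {"dp": [0, 0, 0], "rotation": [0, 0, 0], "gripper": 0}

```text
time: 9.2
tool_pos: [563.5, 1.7, 96.5]
tool_rot: [[0.001, -0.976, -0.216], [0.0, -0.216, 0.976], [-1.0, -0.001, 0.0]]
force: [-0.2, -0.7, -3.1]
width: 0.083
```

```bash
python3 w.py 3;python3 mv.py 563.4 1.74 96.5 102.45
```

```text
9.2 [563.46   1.75  96.53] [-0.24 -0.65 -3.14] [-0.01  0.02  0.03] [ 0.  0. -1.]
9.25 [563.77   1.74  96.56] [-0.25 -0.44 -3.05] [-0.04  0.04  0.04] [ 0.  0. -1.]
9.3 [563.83   1.75  96.58] [-0.47 -0.27 -3.07] [0.01 0.05 0.01] [ 0.  0. -1.]
9.35 [563.82   1.78  96.59] [-0.37  0.37 -3.17] [-0.01  0.07 -0.03] [ 0.  0. -1.]
t 9.35 pos [563.8192   1.7825  96.5926] jawyaw 102.45528801706902 axis [ 0.0014  0.0002 -1.    ] F [-0.3662  0.3696 -3.1679] w 0.08109929489886004
dist 0.43135720661963206 dp [0.0002 0.0008 0.0001] joints [ -6.6437   9.1198  -2.7926  78.0118   0.0185 -19.099 ]
rot [ 0.     -0.      0.0004]
```

>>> carry_out:
  plan:
    - {"dp": [0.0002, 0.0009, 0], "rotation": [0, 0, 0.0004], "gripper": 0}

```text
time: 9.43
tool_pos: [563.7, 1.7, 96.5]
tool_rot: [[0.001, -0.976, -0.216], [-0.0, -0.216, 0.976], [-1.0, -0.001, -0.0]]
force: [-0.9, -0.6, -3.0]
width: 0.084
```

```bash
python3 w.py 4
python3 - <<'E'
from h import *
im=arm.grab_frame("scene")[:,:,::-1]
x0,y0,k=225,165,9
f=cv2.resize(im[y0:y0+65,x0:x0+70],None,fx=k,fy=k,interpolation=cv2.INTER_CUBIC)
g=f.copy()
S=arm.read_state();p=S["tool_pos"];R=S["tool_rot"];u=-R[:,1];v=R[:,2];z=np.array([0,0,1.])
b=p+54.2*u-[0,0,8.5]   # bore centre
def dr(P,c):
    q=(proj("scene",P)-[x0,y0]+.5)*k-.5;cv2.polylines(g,[np.round(q).astype(int)],False,c,1,cv2.LINE_AA)
def box(zc):return [b+u*s+v*w+z*zc for s,w in((-92,-4),(-92,4),(-18,4),(-18,-4),(-92,-4))]
dr(box(40),(0,0,255));dr(box(-40),(0,0,255))
a=np.linspace(0,6.3,40)
for zz in(14,-14): dr([b+11*np.cos(t)*u+11*np.sin(t)*v+z*zz for t in a],(0,255,0))
J=b.copy();J[2]=88
for zz in(38,18,-18,-38): dr([J+11*np.cos(t)*u+11*np.sin(t)*v+z*zz for t in a],(255,255,0))
cv2.imwrite("pics/j5.png",f);cv2.imwrite("pics/j5g.png",g)
E
```

```text
9.4333 [563.69   1.71  96.51] [-0.89 -0.56 -2.96] [-0.01  0.03  0.04] [ 0. -0. -1.]
9.4833 [563.63   1.7   96.46] [ 0.33 -0.68 -3.53] [-0.07  0.01 -0.06] [ 0. -0. -1.]
9.5333 [563.58   1.71  96.45] [-0.04 -0.22 -3.12] [-0.01  0.04 -0.03] [ 0. -0. -1.]
9.5833 [563.52   1.67  96.44] [-0.78  0.31 -3.34] [-0.02  0.06  0.02] [ 0. -0. -1.]
9.6333 [563.5    1.7   96.41] [ 0.47  0.02 -2.78] [ 0.04  0.05 -0.01] [ 0. -0. -1.]
```

View pics/j5.png

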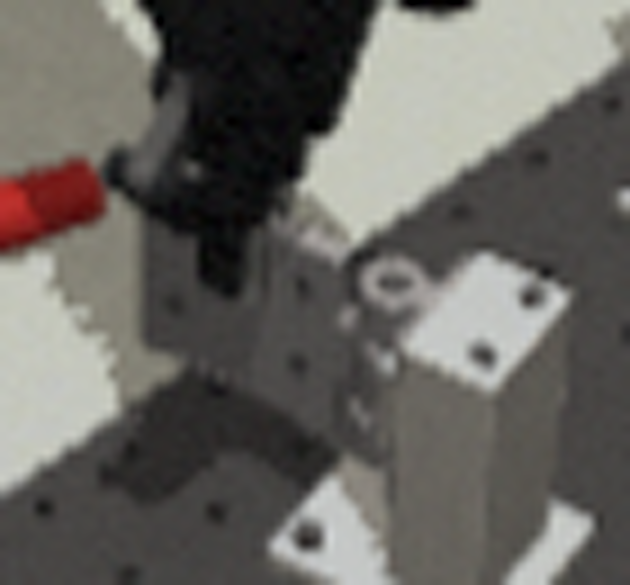

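View pics/j5g.png

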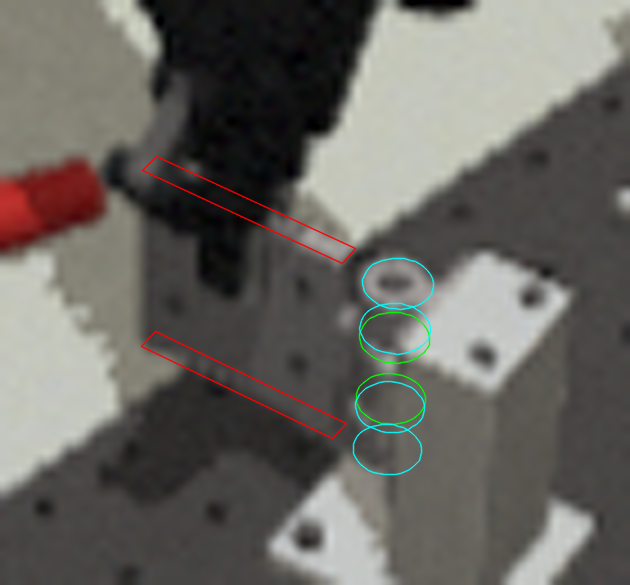

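```bash
python3 w.py 6
python3 - <<'E'
from cell import arm
print(arm.read_state()["width"],arm.hand_in())
E
```

```text
9.6833 [563.44   1.67  96.41] [-0.51  0.04 -2.88] [ 0.    0.04 -0.06] [ 0. -0. -1.]
9.7333 [563.44   1.67  96.43] [-0.05  0.15 -3.71] [-0.02  0.06 -0.02] [ 0. -0. -1.]
9.7833 [563.43   1.7   96.41] [ 0.62  0.1  -3.26] [-0.    0.05  0.05] [ 0. -0. -1.]
9.8333 [563.39   1.68  96.43] [ 0.53  0.03 -3.7 ] [ 0.02  0.   -0.04] [ 0. -0. -1.]
9.8833 [563.4    1.68  96.43] [ 0.21  0.08 -2.81] [ 0.04  0.04 -0.04] [ 0. -0. -1.]
9.9333 [563.37   1.68  96.44] [ 0.17  0.12 -2.13] [-0.05  0.06 -0.  ] [ 0. -0. -1.]
9.9833 [563.36   1.69  96.42] [-0.88  0.04 -2.75] [-0.05  0.02  0.  ] [ 0. -0. -1.]
the job is handed in; nothing more can be done
0.08194424712270522 None
```

The loose leaf is held upright with its knuckle in the gap of the right jamb, the bare one, and I handed the job in at about 10 s. I gripped the leaf at 70 N, lifted it out of the rack, and pushed it in until the knuckle touched the V seat with about 5 N. I then backed off 0.7 mm to the in-line position.

- **Force:** only the leaf's weight of about 3 N shows at the wrist, so the knuckle seems to rest on nothing. The arm was steady to about 0.1 mm over the last 0.3 s.
- **Height:** the knuckle centre is at about z = 88 mm, worked out from the grasp height. That leaves roughly 4 mm free above and below.
- **Upright:** the tool's tilt was within about 0.1° at the last reading. It had tilted by about 0.6° while I pressed on the seat, and I corrected that. The contact position stayed the same, so the leaf did not seem to slip in the fingers.
- **Picture:** the model drawn over the last scene picture matches the leaf's visible top edge and the upper knuckle. The bore itself is hidden under that knuckle, so I could not see the holes line up directly.
- **Disagreement:** the seat contact came about 0.7 mm deeper than the camera estimate. This is within the 2 mm calibration error, and I went by the contact.

I moved nothing else on purpose, but I took no last picture of the rack and the other parts.

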